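Unlock the bearing press with its two lock pins

TASK

The bearing press is locked shut over a bottom bracket cup. With one fingertip on each, press the two steel lock pins on the press's low grey lock box down together and keep both held down until the long lever has swung up to its stop, then let both pins spring back up and move clear. Let the lever rise by itself without touching it, and leave the cup and the other things on the bench where they are.

Things in the scene. Friction and masses are not known exactly. Their poses are not given: they have to be found in the camera images.
- press: Dark iron lever press fixed to the bench. Origin under its base at bench height; x from lock box to column (away from robot), y left, z up. Base 22 mm high, x -140 to 180, y -70 to 70 mm. Grey lock box at x = -100 mm: 80 (x) x 110 (y) mm, top 56 mm above bench, with both pins. Round anvil with the cup at x = 75; head and column x 50 to 155, 70 mm wide, 223 mm high; ram above it to 283 mm
- left_pin (a joint): How far the left lock pin is pressed down, in m: 0 is up, 0.010 is fully down against its stop. It frees its side of the lock beyond 0.005. Spring: 2 N at the top, 6 N fully down, and it springs back up when let go (a pin pressed alone may stay caught about half-way down, harmlessly, until both have been pressed and the lever has risen)
- right_pin (a joint): The same for the right lock pin
- left_pin_top (a point): Centre of the flat top of the left pin's steel mushroom head (24 mm across, 6 mm thick, on a 12 mm stem); moves with the pin. At press x = -100, y = +28 mm; the top is 74 mm above the bench (18 mm above the lock box) when up and 64 mm fully down. The two pin centres are 56 mm apart
- right_pin_top (a point): The same for the right pin, at press x = -100, y = -28 mm
- lever (a joint): Angle of the lever in rad: 0 locked, hanging down to the left; 0.8 fully up at its stop. While both pins are down a damped spring swings it up in about 4 s and raises the ram. If either pin is let go on the way, the lever stops at the next notch and goes on when both are down again. Once up it stays up and the pins are free to spring back
- lever_pivot (a point): The pivot of the long iron lever, 180 mm above the bench at press x = 170, y = 0 mm, behind the head. The bar, 16 mm thick, reaches 334 mm to the press's left (+y), ending in a black rubber grip 50 mm above the bench while locked and 310 mm when up; a 60 mm counterweight ball sits 100 mm to the right. It swings in the upright plane press x = 170 mm. Not to be touched
- cup: Loose steel bottom bracket cup, a ring 40 mm across, 26 mm bore, 14 mm high, standing on the anvil under the ram; origin at the centre of its underside. To be left where it is
- bell: Loose bystander, to be left alone. Chrome bell, dome 58 mm across and 38 mm high; origin under its centre
- ferrule: Loose bystander, to be left alone. Copper pump ferrule, upright tube 24 mm across and 26 mm high; origin under its centre
- reflector: Loose bystander, to be left alone. Black plastic reflector housing, 45 x 75 x 16 mm high; origin under its centre
- grip: Loose bystander, to be left alone. Yellow rubber handlebar grip lying down, 110 mm long (own x), 33 mm thick; origin under its middle
- cog: Loose bystander, to be left alone. Steel sprocket lying flat, 80 mm across, 8 mm high; origin under its centre
- pedal: Loose bystander, to be left alone. Rubber block pedal, 95 x 68 x 26 mm high, with a 30 mm spindle stub; origin under its centre
- spanner: Loose bystander, to be left alone. Steel spanner lying flat, 150 mm long along its own x; origin under its middle

How it is judged (in metres and radians):
On the way, in this order (a step that is already met when the one before it is completed fails the run):
1. a fingertip on each pin, both pins pressed down at the same time, the lever still low (value of joint each of left_pin, right_pin above 0.0045 m and contact force between the fingers and left_pin above 0.5 N and contact force between the fingers and right_pin above 0.5 N and value of joint lever below 0.6 rad), for 0.2 s.
2. the lever has swung up to its stop while the fingertips still hold both pins down (value of joint each of left_pin, right_pin above 0.0045 m and contact force between the fingers and left_pin above 0.5 N and contact force between the fingers and right_pin above 0.5 N and value of joint lever above 0.76 rad), for 0.1 s.
At the end, for the whole second after the job is handed in: The lever is fully up (over 0.76 of 0.8 rad), both lock pins are back up (within 2 mm), the cup is still on the anvil, and the cup and each bystander lie within 20 mm of where they began (value of joint lever above 0.76 rad and value of joint each of left_pin, right_pin below 0.002 m and horizontal distance between cup and press between 0.055 and 0.095 m and z of cup in the frame of press above 0.048 m and distance of each of cup, bell, ferrule, reflector, grip, cog, pedal, spanner from where it was at the start of the episode below 0.02 m); the robot touches nothing.
It fails at once if the robot touches the lever (contact force between any of the fingers, the arm and lever above 0.5 N).
It fails at once if the cup or a bystander is lifted, carried or pushed more than 20 mm (distance of any of cup, bell, ferrule, reflector, grip, cog, pedal, spanner from where it was at the start of the episode above 0.02 m).
It also fails if it takes over 38 s, if anything falls off the work surface, if the arm or the gripper's body presses on something with over 40 N, if the wrist force passes 120 N, or if a joint passes its speed limit or range.

ROBOT

A 6-joint arm with a two-finger parallel gripper is mounted at the origin on the work surface. World frame = base frame: x ahead of the robot, y to its left, z up, the work surface at z = 0. Lengths are in m, angles in degrees, forces in N, time in s.
With the tool pointing down it reaches from about 0.275 to 0.725 m from the base axis. Payload 5.6 kg.
Tool frame: the origin (TCP) lies at the very end of the fingers, on their centre line; the grasp point (between the pads) lies 19 mm behind it; z points along the fingers, y is the direction in which the jaws open and shut (so a half turn about z gives the same grasp; the last joint's range is limited). The gripper opens to 85 mm and grips with 20 to 120 N. Pads are 22 mm wide; open, the fingers measure 114 mm over their backs; the gripper's body (76 mm by 85 mm) begins 54 mm behind the grasp point. The pads swing forward as they close: fully open they stand 13 mm farther back than shut.
Start: joints at [-52.105, 14.616, 6.199, 0, -81.583, -16.306], TCP at [0.202, -0.511, 0.231] pointing down, gripper open.
Joint ranges: [-168.99, 168.99], [-69.2, 112.95], [-62.41, 85.93], [-164.36, 98.24], [-168.68, -3.75], [-174.98, 174.98]. Speed limits (degrees/s): [147.25, 147.25, 180, 180, 180, 180].

INTERFACE

Orientations are given as [roll, pitch, yaw] about the fixed x, y, z axes, in that order (R = Rz(yaw) Ry(pitch) Rx(roll)).
In Python, from rig import env gives the robot as it stands.
- The arm moves only by the shell command python3 -m crank 'ROWS' [FORCE]. ROWS is JSON, a list of rows, each a list of 3 entries, a list of its own where there are three numbers: the shift along the tool's x, y, z in m, then the turn about the tool's z in degrees, then the closure, from -1 (fully open) to 1 (shut), so that 0 is half open. In form: [[[tx, ty, tz], spin, fingers], ...]. A call has exactly 10 rows; each row is the pose to reach, as a shift and turn from the pose commanded when the call began, along the tool's axes at that moment; what a row does not reach only later rows make up. A row lasts 1/10 s, in which the tool goes at most 50 mm and 8.59 degrees, less where a joint would pass 70% of its speed; a pose out of reach is approached as far as the arm can. A call with a gripper value outside its range is refused whole. The fingers move at their own pace and stop on an object; FORCE is the grip in N (left out, the last holds). Time passes only in rows, so rows that repeat a pose let the fingers close, or fill a call up. It gives the time, the measured TCP pose, the force and the opening at its end, in the units of the state.
- env.observe(): the state, without advancing time (a new reading comes with each control period).
- env.capture(name): name is "scene" or "side" or "wrist"; returns a dict with "image" (400x640x3 uint8, blue, green, red), "camera_matrix" (3x3 intrinsics, pixels), "R" (3x3) and "t" (3): a world point X has camera coordinates R X + t; the wrist camera has in their place "T_tool_cam" (4x4, takes a point from camera to tool coordinates, whose origin is the TCP and whose axes are the flange's). Camera axes: x right, y down, z forward; pixel columns grow to the right and rows downward; lengths in m; the calibration is good to about 2 mm. A picture is of the moment at which its call begins: read the wrist's pose just before it. There is no depth.
- env.job_done(): hands the job in, once; it reports no verdict.
The state is a dict: "time_s": time; "joints": joint angles; "qvel": joint speeds; "joint_torque": joint torques, N m; "position": TCP position; "tcp_rot": TCP orientation; "contact_force": force on the tool from outside, world axes, zero at the start; "wrist_torque": the same for the moment, N m; "grip_width": finger opening in m.
Only numpy, scipy, OpenCV 4.12 (cv2) and the standard library are available. Lean on these libraries where they do the work, as an engineer would, in place of code of your own. Each camera call takes 0.05 s, during which the arm holds its last target.

## Working session

There is one attempt and no reset: what is moved stays moved. The work goes in short steps, Python scripts to look and compute and a shell command to move; the robot and the scene stay as the last step left them, time stands still between calls to the robot, and variables do not carry over. Pictures are saved under pics/ and viewed, and the job is handed in when it is done.

```bash
ls; mkdir -p pics
python3 - <<'E'
from rig import env
import cv2
print(env.observe())
for n in ["scene","side","wrist"]:
    c=env.capture(n); cv2.imwrite(f"pics/{n}0.png",c["image"])
    print(n,[ (k,c[k].round(4).tolist() if hasattr(c[k],'round') else c[k]) for k in c if k!="image"])
E
```

```text
pics
{'time_s': 0.0, 'joints': array([-5.21046800e+01,  1.46545531e+01,  6.13100319e+00, -2.81612030e-02,
       -8.15832329e+01, -1.63059437e+01]), 'qvel': array([-0.05773789, -0.05354771, -0.03842161, -0.04999719,  0.01637457,
       -0.02211233]), 'joint_torque': array([ 1.46925169e-03, -3.86640501e+01,  2.37942588e+01,  5.36516547e+00,
       -6.18935097e-03, -1.42670694e-05]), 'position': array([ 0.2022485 , -0.51093217,  0.23038165]), 'tcp_rot': array([ 1.79889692e+02, -3.25136375e-03, -1.58414769e+02]), 'contact_force': array([-0.20329789,  0.22345747,  0.37787253]), 'wrist_torque': array([-0.00690854,  0.05815714, -0.01644984]), 'grip_width': 0.08541309906215197}
scene [('camera_matrix', [[421.1115, 0.0, 326.0606], [0.0, 421.1115, 209.923], [0.0, 0.0, 1.0]]), ('R', [[0.8397, 0.5428, -0.0154], [0.386, -0.6167, -0.6861], [-0.3819, 0.5702, -0.7274]]), ('t', [-0.5172, -0.1492, 1.1452])]
side [('camera_matrix', [[396.485, 0.0, 316.614], [0.0, 396.485, 199.553], [0.0, 0.0, 1.0]]), ('R', [[0.9355, -0.3528, -0.0184], [-0.2885, -0.7328, -0.6163], [0.2039, 0.5818, -0.7873]]), ('t', [-0.6021, 0.2451, 0.8019])]
wrist [('camera_matrix', [[317.9939, 0.0, 317.9489], [0.0, 317.9939, 202.0822], [0.0, 0.0, 1.0]]), ('T_tool_cam', [[0.001, -0.96, -0.2801, 0.0703], [1.0, 0.001, 0.0003, 0.0008], [0.0, -0.2801, 0.96, -0.1426], [0.0, 0.0, 0.0, 1.0]])]
```

View pics/scene0.png

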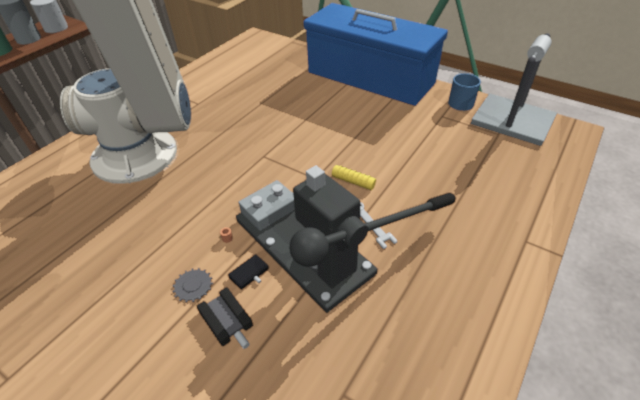

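View pics/side0.png

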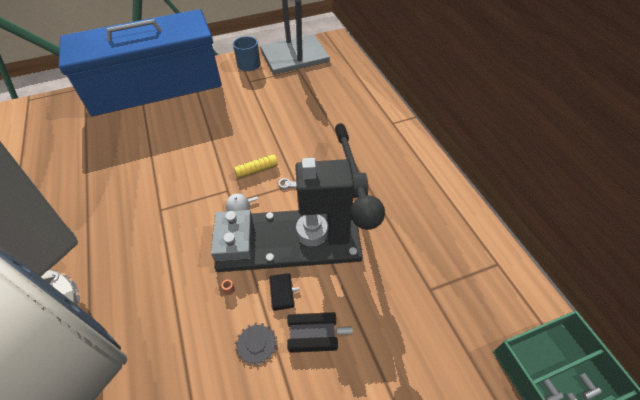

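View pics/wrist0.png

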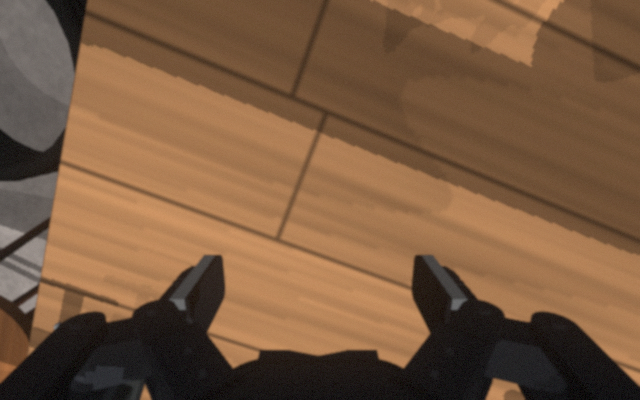

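The scene view shows the lock pins at about (256,202) and (279,189), the side view at about (231,217) and (229,239). I'll zoom in to measure them.

Run:
```python
import cv2,numpy as np
a=cv2.imread("pics/scene0.png")[160:240,225:315]; b=cv2.imread("pics/side0.png")[185:275,200:290]
o=np.hstack([cv2.resize(x,(400,400),interpolation=cv2.INTER_CUBIC) for x in (cv2.copyMakeBorder(a,0,10,0,0,cv2.BORDER_CONSTANT),b)])
cv2.imwrite("pics/zoom0.png",o)
```

```text
(no output)
```

View pics/zoom0.png

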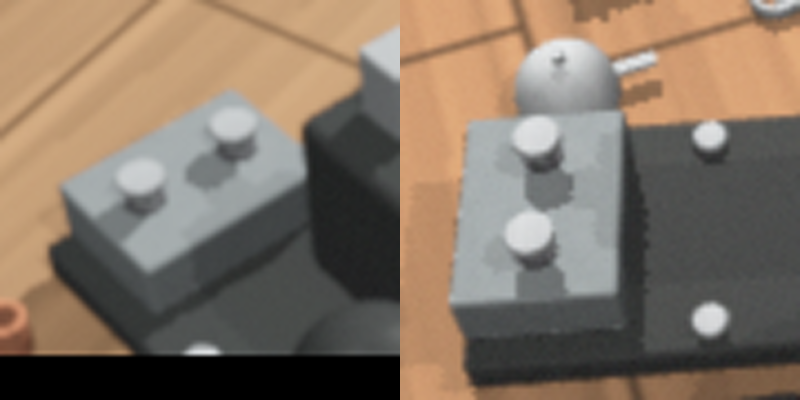

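```bash
cat > h.py <<'E'
import numpy as np
def ray(c,uv):
    d=np.linalg.inv(c["camera_matrix"])@np.array([uv[0],uv[1],1.]); R=c["R"]; return -R.T@c["t"], R.T@d
def plane(c,uv,z):
    o,d=ray(c,uv); return o+d*(z-o[2])/d[2]
def tri(c1,u1,c2,u2):
    o1,d1=ray(c1,u1);o2,d2=ray(c2,u2)
    s=np.linalg.lstsq(np.c_[d1,-d2],o2-o1,rcond=None)[0]
    a,b=o1+s[0]*d1,o2+s[1]*d2; return (a+b)/2,np.linalg.norm(a-b)
E
python3 - <<'E'
from h import *; from rig import env
s=env.capture("scene");d=env.capture("side")
L=((277,188),(230.4,215)); R=((256.3,199.2),(228.6,236.8))
P=[]
for p in (L,R):
    x=[plane(s,p[0],.074),plane(d,p[1],.074)]
    print(x[0].round(4),x[1].round(4),tri(s,p[0],d,p[1])); P.append((x[0]+x[1])/2)
v=P[0]-P[1];print(np.linalg.norm(v),(P[0]+P[1])/2,np.degrees(np.arctan2(v[1],v[0])))
# bolt at base corners (side), height 22+~6
E
```

```text
[0.4593 0.0425 0.074 ] [0.4612 0.0448 0.074 ] (array([0.46129226, 0.0410603 , 0.0773089 ]), np.float64(0.0017705176703250592))
[ 0.4425 -0.0095  0.074 ] [ 0.4449 -0.0092  0.074 ] (array([ 0.44507698, -0.01183687,  0.07755185]), np.float64(0.0002707914343582915))
0.05551393359677378 [0.45198608 0.01715038 0.074     ] 72.64606728941332
```

```bash
cat >> h.py <<'E'
from scipy.spatial.transform import Rotation as Ro
def shift(st,target,yaw):
    r=Ro.from_euler("xyz",st["tcp_rot"],degrees=True)
    sp=-( (yaw-st["tcp_rot"][2]+180)%360-180)
    return r.inv().apply(np.array(target)-st["position"]),sp
E
python3 - <<'E'
from h import *; from rig import env
st=env.observe(); print(shift(st,[.452,.017,.22],162.6))
E
```

```text
(array([-0.42647912,  0.39927925,  0.01119281]), np.float64(38.985459175224946))
```

```bash
python3 -m crank '[[[-0.015,0.014,0],3,0],[[-0.045,0.042,0],7,0],[[-0.078,0.073,0.002],11,0],[[-0.112,0.105,0.004],15,0],[[-0.146,0.137,0.005],19,0],[[-0.18,0.169,0.006],23,0],[[-0.214,0.2,0.007],27,0],[[-0.248,0.232,0.008],31,0],[[-0.282,0.264,0.009],35,0],[[-0.316,0.296,0.01],39,0]]' 20
python3 - <<'E'
from h import *; from rig import env
st=env.observe(); print(shift(st,[.452,.017,.16],162.6))
E
```

```text
time_s: 1.25
position: [0.3876, -0.118, 0.2215]
tcp_rot: [180.0, 0.0, 162.4]
contact_force: [2.1, -0.6, -0.2]
grip_width: 0.0428
(array([-0.02059239,  0.14813467,  0.06156282]), np.float64(-0.16618784396158048))
```

```bash
python3 -m crank '[[[-0.005,0.035,0.015],0,0],[[-0.01,0.07,0.03],0,0],[[-0.015,0.11,0.045],0,0],[[-0.019,0.135,0.057],0,0],[[-0.0205,0.148,0.0615],0,0],[[-0.0205,0.148,0.0615],0,0],[[-0.0205,0.148,0.0615],0,0],[[-0.0205,0.148,0.0615],0,0],[[-0.0205,0.148,0.0615],0,0],[[-0.0205,0.148,0.0615],0,0]]'
python3 - <<'E'
from h import *; from rig import env; import cv2
st=env.observe(); print(st["position"],st["tcp_rot"],st["contact_force"],st["grip_width"])
c=env.capture("wrist");cv2.imwrite("pics/w1.png",c["image"])
r=Ro.from_euler("xyz",st["tcp_rot"],degrees=True).as_matrix()
T=c["T_tool_cam"]
Rcw=(r@T[:3,:3]).T; o=r@T[:3,3]+st["position"]
np.savez("w1.npz",camera_matrix=c["camera_matrix"],R=Rcw,t=-Rcw@o)
for n in("scene","side"): cv2.imwrite(f"pics/{n}1.png",env.capture(n)["image"])
E
```

```text
time_s: 2.25
position: [0.4511, 0.0146, 0.1602]
tcp_rot: [180.0, 0.0, 162.5]
contact_force: [0.2, 0.1, 0.1]
grip_width: 0.0428
[0.45111874 0.01463266 0.16022286] [1.79972407e+02 3.83843602e-02 1.62534844e+02] [0.21445605 0.14838142 0.12689127] 0.042783875535981446
```

View pics/w1.png

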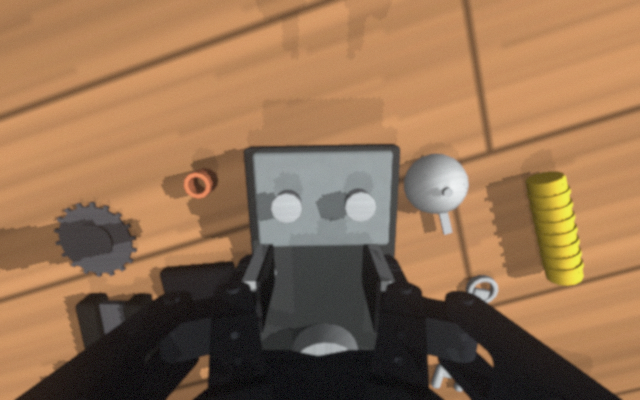

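View pics/side1.png

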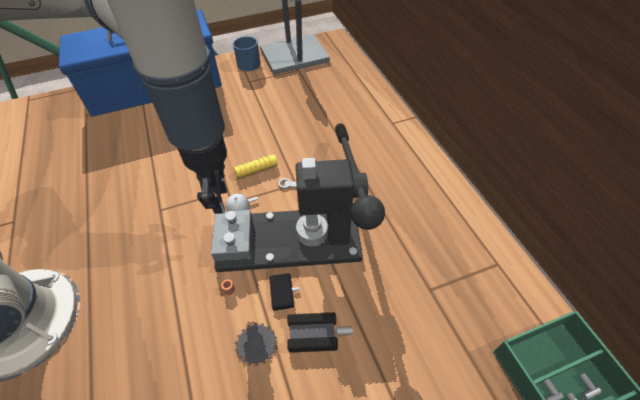

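The wrist view shows the pin heads at (286,206) and (360,206), with the box level in the image. I'll refine these with a mask and cast rays from them.

Run:
```python
from h import *; from rig import env; import cv2
im=cv2.imread("pics/w1.png"); c=dict(np.load("w1.npz"))
m=cv2.inRange(cv2.cvtColor(im,cv2.COLOR_BGR2HSV),(0,0,175),(180,40,255)); m[:180]=0;m[235:]=0;m[:,:262]=0;m[:,390:]=0
n,_,s,ce=cv2.connectedComponentsWithStats(m)
P=[]
for i in range(1,n):
    if s[i,4]>200:
        x,y,w,h,_=s[i]; p=plane(c,(x+(w-1)/2,y+(h-1)/2),.074); print(s[i],ce[i],p.round(4)); P.append(p)
v=P[0]-P[1];v=v if v[1]>0 else -v
yaw=np.degrees(np.arctan2(v[1],v[0]))+90; mid=(P[0]+P[1])/2
print(np.linalg.norm(v),mid,yaw)
st=env.observe();print(st["position"],shift(st,[mid[0],mid[1],.09],yaw))
```

```text
[346 193  31  29 685] [360.89781022 206.92408759] [0.461  0.0468 0.074 ]
[272 194  30  29 674] [286.48664688 208.22997033] [ 0.4449 -0.0069  0.074 ]
0.056136501966077564 [0.45295229 0.01995171 0.074     ] 163.38283467013017
[0.45115431 0.01493423 0.15995716] (array([-0.00019104,  0.00530855,  0.06995852]), np.float64(-0.8219493677464698))
```

```bash
python3 -m crank '[[[0,0.002,0.02],-0.5,0],[[0,0.0045,0.045],-0.5,0],[[0,0.0045,0.065],-0.5,0],[[0,0.0045,0.072],-0.5,0],[[0,0.0045,0.074],-0.5,0],[[0,0.0045,0.074],-0.5,0],[[0,0.0045,0.074],-0.5,0],[[0,0.0045,0.074],-0.5,0],[[0,0.0045,0.074],-0.5,0],[[0,0.0045,0.074],-0.5,0]]'
python3 - <<'E'
from h import *; from rig import env; import cv2
st=env.observe(); print(st["position"],st["tcp_rot"],st["contact_force"],st["grip_width"])
w=env.capture("wrist")["image"]; a=env.capture("scene")["image"][150:250,220:340]; b=env.capture("side")["image"][170:270,180:300]
o=np.hstack([cv2.resize(x,(400,333),interpolation=cv2.INTER_CUBIC) for x in (a,b)])
cv2.imwrite("pics/z2.png",o); cv2.imwrite("pics/w2.png",w)
E
```

```text
time_s: 3.4
position: [0.4527, 0.0195, 0.0861]
tcp_rot: [180.0, 0.0, 163.1]
contact_force: [-0.7, 0.7, 0.6]
grip_width: 0.0426
[0.45267831 0.01953632 0.08611815] [1.79977210e+02 3.15167770e-02 1.63092119e+02] [-0.72909651  0.65768559  0.55583501] 0.042626473028137477
```

View pics/z2.png

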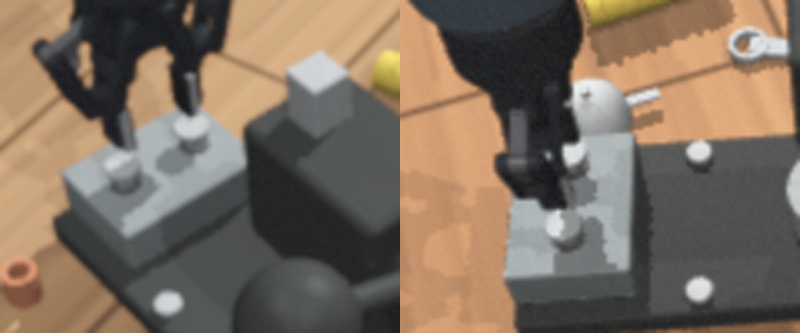

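View pics/w2.png

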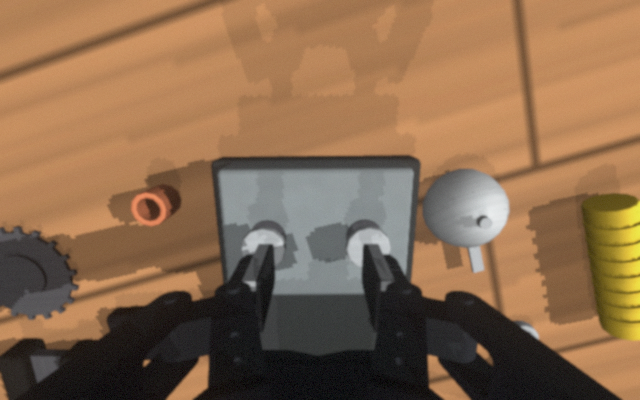

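The wrist view shows both fingertips over the pin heads, at (266,250) and (370,250). I'll lower slowly until contact.

```bash
python3 -m crank '[[[0,0,0.002],0,0],[[0,0,0.004],0,0],[[0,0,0.006],0,0],[[0,0,0.008],0,0],[[0,0,0.01],0,0],[[0,0,0.012],0,0],[[0,0,0.014],0,0],[[0,0,0.015],0,0],[[0,0,0.015],0,0],[[0,0,0.015],0,0]]'
```

```text
time_s: 4.55
position: [0.4525, 0.0195, 0.0717]
tcp_rot: [180.0, 0.0, 163.1]
contact_force: [-4.5, -0.8, 10.2]
grip_width: 0.0426
```

```bash
cat > look.py <<'E'
import sys
from h import *; from rig import env; import cv2
st=env.observe(); print(st["time_s"],st["position"],st["contact_force"],st["wrist_torque"],st["grip_width"])
n=sys.argv[1]
a=env.capture("scene")["image"]; b=env.capture("side")["image"]
o=np.vstack([np.hstack([cv2.resize(x,(400,300),interpolation=cv2.INTER_CUBIC) for x in (a[160:235,230:330],b[190:265,190:290])]),np.hstack([cv2.resize(x,(400,250)) for x in (a,b)])])
cv2.imwrite(f"pics/{n}.png",o)
E
python3 look.py z3
```

```text
4.55 [0.45253458 0.0194696  0.07171869] [-4.51800217 -0.81625496 10.20303029] [ 0.27096639  1.50556722 -0.05976033] 0.04256726693407043
```

View pics/z3.png

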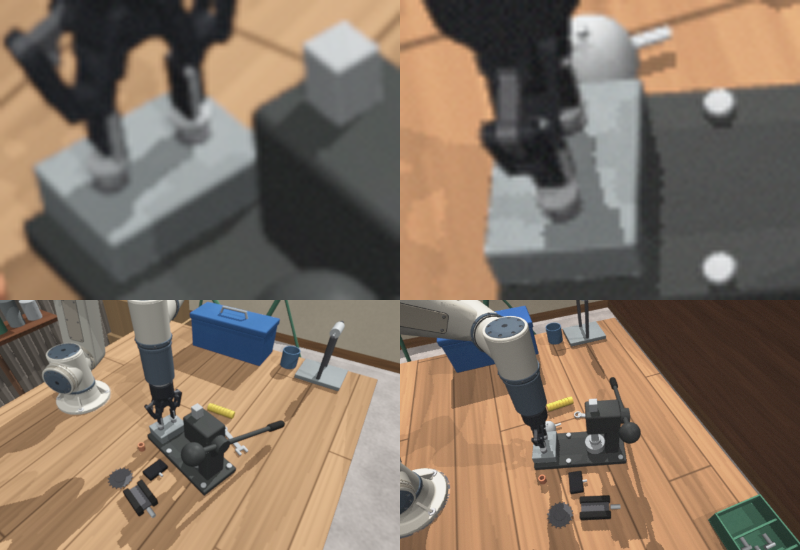

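Both fingers are on the pins. I'll press further.

```bash
python3 -m crank '[[[0,0,0.0015],0,0],[[0,0,0.003],0,0],[[0,0,0.0045],0,0],[[0,0,0.006],0,0],[[0,0,0.006],0,0],[[0,0,0.006],0,0],[[0,0,0.006],0,0],[[0,0,0.006],0,0],[[0,0,0.006],0,0],[[0,0,0.006],0,0]]'; python3 look.py z4
```

```text
time_s: 5.65
position: [0.4526, 0.0195, 0.0656]
tcp_rot: [180.0, 0.0, 163.1]
contact_force: [-3.6, 0.2, 8.3]
grip_width: 0.0427
5.65 [0.45257775 0.01949458 0.06556607] [-3.60489855  0.17756778  8.34949886] [0.17720482 1.16504188 0.03039079] 0.04269421794501107
```

View pics/z4.png

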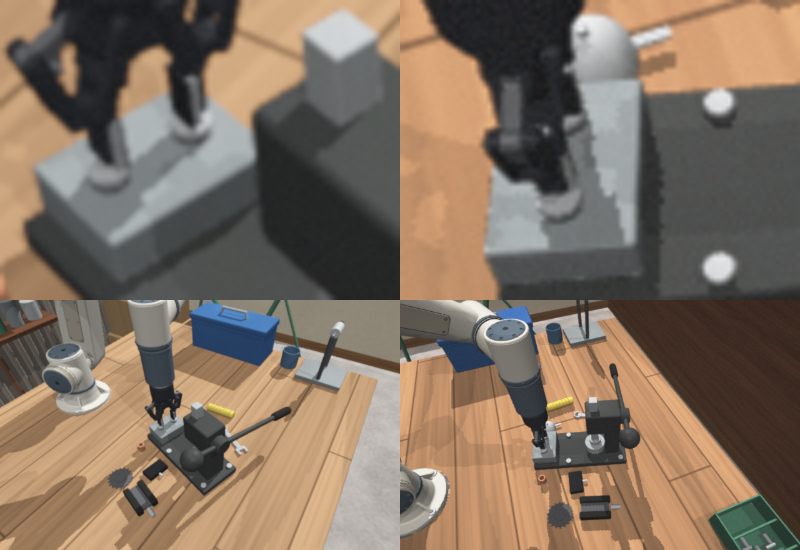

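The lever has started to rise. I'll press 1 mm more for margin and hold.

```bash
H='x'; python3 -m crank '[[[0,0,0.001],0,0],[[0,0,0.001],0,0],[[0,0,0.001],0,0],[[0,0,0.001],0,0],[[0,0,0.001],0,0],[[0,0,0.001],0,0],[[0,0,0.001],0,0],[[0,0,0.001],0,0],[[0,0,0.001],0,0],[[0,0,0.001],0,0]]'
python3 -m crank '[[[0,0,0],0,0],[[0,0,0],0,0],[[0,0,0],0,0],[[0,0,0],0,0],[[0,0,0],0,0],[[0,0,0],0,0],[[0,0,0],0,0],[[0,0,0],0,0],[[0,0,0],0,0],[[0,0,0],0,0]]'
python3 -m crank '[[[0,0,0],0,0],[[0,0,0],0,0],[[0,0,0],0,0],[[0,0,0],0,0],[[0,0,0],0,0],[[0,0,0],0,0],[[0,0,0],0,0],[[0,0,0],0,0],[[0,0,0],0,0],[[0,0,0],0,0]]'
python3 -m crank '[[[0,0,0],0,0],[[0,0,0],0,0],[[0,0,0],0,0],[[0,0,0],0,0],[[0,0,0],0,0],[[0,0,0],0,0],[[0,0,0],0,0],[[0,0,0],0,0],[[0,0,0],0,0],[[0,0,0],0,0]]'; python3 look.py z5
python3 -m crank '[[[0,0,0],0,0],[[0,0,0],0,0],[[0,0,0],0,0],[[0,0,0],0,0],[[0,0,0],0,0],[[0,0,0],0,0],[[0,0,0],0,0],[[0,0,0],0,0],[[0,0,0],0,0],[[0,0,0],0,0]]'; python3 look.py z6
```

```text
time_s: 6.75
position: [0.4526, 0.0194, 0.0646]
tcp_rot: [180.0, 0.0, 163.1]
contact_force: [-3.9, 0.5, 8.8]
grip_width: 0.0426
time_s: 7.75
position: [0.4525, 0.0195, 0.0646]
tcp_rot: [180.0, 0.0, 163.1]
contact_force: [-2.6, 1.0, 8.6]
grip_width: 0.0429
time_s: 8.75
position: [0.4526, 0.0195, 0.0646]
tcp_rot: [180.0, 0.0, 163.1]
contact_force: [-3.6, 0.3, 7.4]
grip_width: 0.0428
time_s: 9.75
position: [0.4526, 0.0195, 0.0646]
tcp_rot: [180.0, 0.0, 163.1]
contact_force: [-3.0, -0.5, 9.4]
grip_width: 0.0426
9.75 [0.45257842 0.01949738 0.06460578] [-2.98382097 -0.5028334   9.42951344] [0.25066091 1.30551378 0.04158186] 0.04260297751807577
time_s: 10.85
position: [0.4526, 0.0195, 0.0646]
tcp_rot: [180.0, 0.0, 163.1]
contact_force: [-3.5, 1.2, 7.4]
grip_width: 0.0425
10.85 [0.4525749  0.01946795 0.06461725] [-3.52576594  1.16401629  7.35943234] [ 0.23661806  1.38179129 -0.01277615] 0.04246428304635324
```

View pics/z5.png

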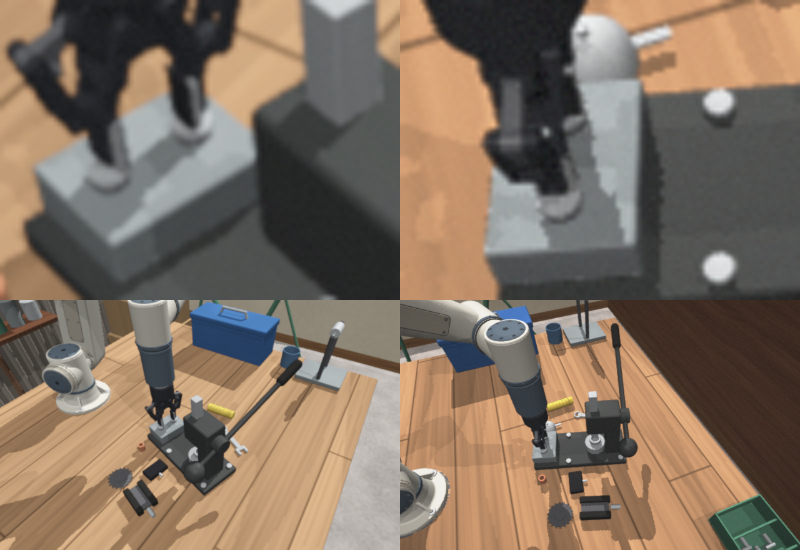

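View pics/z6.png

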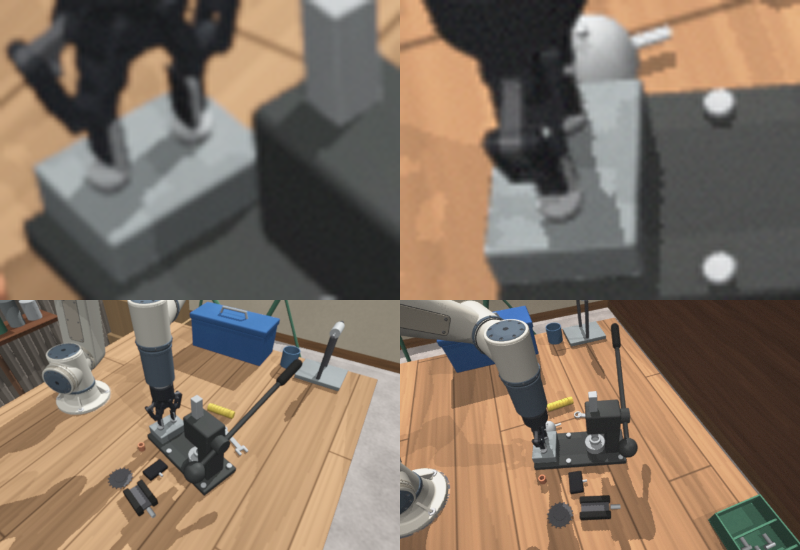

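The lever did not change between t=9.75 and 10.85. I'll check the grip's end against the position predicted for the full stop before letting go.

Run:
```python
from h import *; from rig import env; import cv2
yaw=np.radians(-17); ex=np.array([np.cos(yaw),np.sin(yaw),0]);ey=np.array([-ex[1],ex[0],0])
O=np.array([.4525,.019,0])+.1*ex
out=[]
for n,(x0,y0) in (("scene",(420,70)),("side",(440,20))):
    c=env.capture(n); im=c["image"].copy()
    for th,col in ((.8,(0,0,255)),(.7,(0,255,255))):
        a=th-.4; p=O+.17*ex+.334*np.cos(a)*ey+[0,0,.18+.334*np.sin(a)]
        q=c["camera_matrix"]@(c["R"]@p+c["t"]); q=q[:2]/q[2]; print(n,th,q.round(1)); cv2.circle(im,tuple(int(v) for v in q.round()),1,col,-1)
    out.append(cv2.resize(im[y0:y0+80,x0:x0+100],(400,320),interpolation=cv2.INTER_NEAREST))
cv2.imwrite("pics/lev.png",np.hstack(out))
```

```text
scene 0.8 [482.4  98.7]
scene 0.7 [481.8 111.4]
side 0.8 [343.7  38.3]
side 0.7 [342.6  48.7]
```

View pics/lev.png

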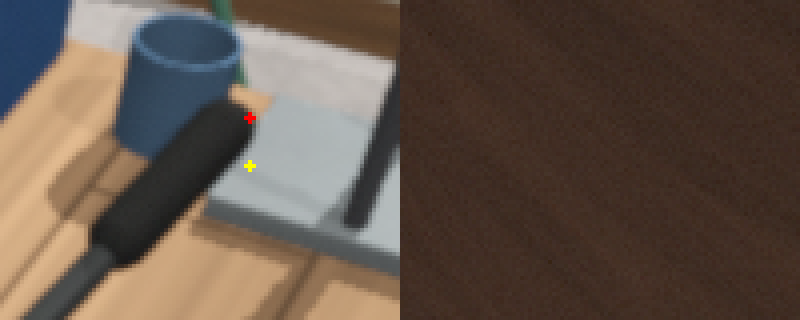

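The grip's end sits at the 0.8 rad prediction in the scene view (my side crop missed it), so the lever is at its stop. I'll retreat straight up, gently at first, then back away.

```bash
python3 -m crank '[[[0,0,-0.003],0,0],[[0,0,-0.008],0,0],[[0,0,-0.015],0,0],[[0,0,-0.025],0,0],[[0,0,-0.04],0,0],[[0,0,-0.06],0,0],[[0,0,-0.08],0,0],[[0,0,-0.1],0,0],[[0,0,-0.115],0,0],[[0,0,-0.12],0,0]]'
python3 -m crank '[[[0.01,0,0],0,0],[[0.025,0,0],0,0],[[0.04,0,0],0,0],[[0.05,0,0],0,0],[[0.055,0,0],0,0],[[0.055,0,0],0,0],[[0.055,0,0],0,0],[[0.055,0,0],0,0],[[0.055,0,0],0,0],[[0.055,0,0],0,0]]'
python3 look.py z7; python3 -c "
from rig import env;import cv2
for n in ('scene','side'): cv2.imwrite(f'pics/{n}9.png',env.capture(n)['image'])"
```

```text
time_s: 12.05
position: [0.4534, 0.0196, 0.1859]
tcp_rot: [179.9, 0.2, 163.1]
contact_force: [-0.5, -0.9, -1.5]
grip_width: 0.0428
time_s: 13.05
position: [0.4, 0.0354, 0.1836]
tcp_rot: [-180.0, -0.0, 163.1]
contact_force: [-0.5, 0.2, 0.7]
grip_width: 0.0425
13.05 [0.40004259 0.03538801 0.18364698] [-0.49674901  0.16985369  0.67165159] [-0.04360586 -0.03323846  0.01272214] 0.042527167747598175
```

View pics/z7.png

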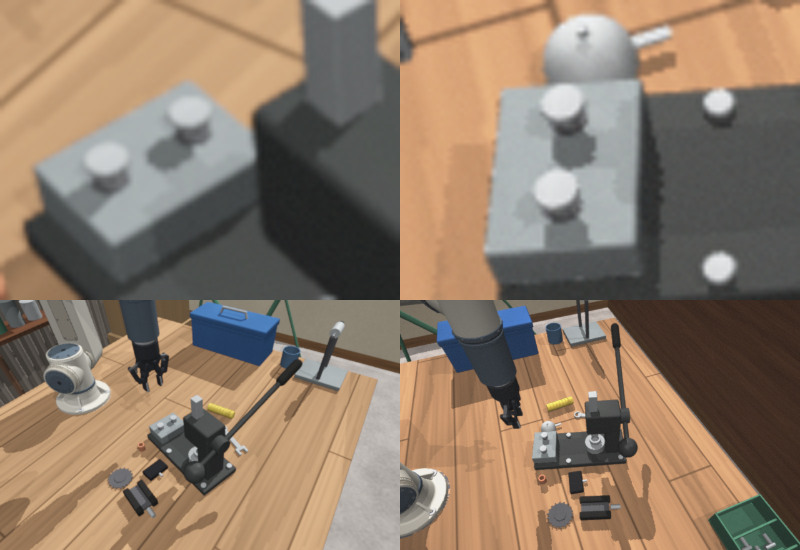

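View pics/side9.png

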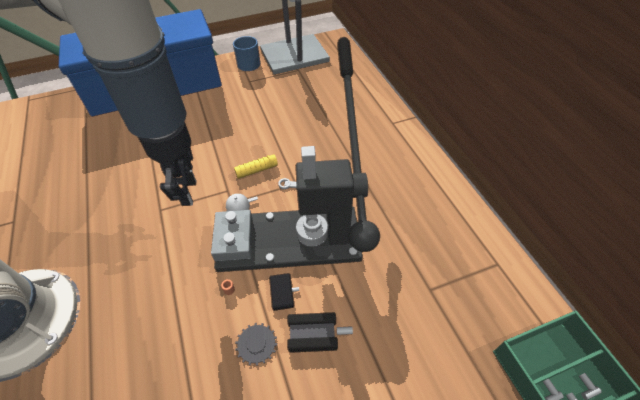

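The side view shows both pins back up at (231,217) and (229,239), the lever tip at (344,39) against a predicted (343.7,38.3), the cup on its anvil, and the bystanders where they were. I'm handing the job in.

```bash
python3 -c "
from rig import env
print(env.job_done())"
```

```text
the job is handed in; nothing more can be done
None
```

The job is handed in; the hand-in gives no verdict. I put one fingertip on each lock pin and pressed both down together. I held them down for about 6 s while the lever rose by itself, then lifted straight up and backed clear, at about 13 s of the 38 s allowed.

**Last checks:**
- **Lever:** its end matched the predicted 0.8 rad stop position in both views, to about 1 px in the side view. It was no longer moving before I let go.
- **Pins:** both are back at their starting pixels in the side view.
- **Cup and bystanders:** they look unmoved. I judged this by eye from the pictures.
- **Forces:** the highest reading was about 10 N upward (11 N in all), while pressing. After retreating it was about zero.

**Disagreements:** the scene and side cameras put the midpoint between the pins about 3 mm from where the wrist camera did. I used a point in between. The pressing force at the bottom was 7–9 N, below the 12 N expected fully down, so I think the pins were about 8–9 mm down, not on their stops. That is still well beyond the 5 mm that frees the lock.

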